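# Space the organiser's dividers with a gauge

### The arm

A 6-joint arm with a two-finger parallel gripper is mounted at the origin on a cart in front of the work surface, level with it; the furniture and walls round the work are solid. World frame = base frame: x ahead of the robot, y to its left, z up, the work surface at z = 0. Lengths are in mm, angles in degrees, forces in N, time in s.
With the tool pointing down it reaches from about 300 to 750 mm from the base axis. Payload 8.5 kg.
Tool frame: the origin (TCP) lies at the very end of the fingers, on their centre line; the grasp point (between the pads) lies 19 mm behind it (r.tcp_to_grasp is the distance from the TCP to the grasp point, in mm); z points along the fingers, y is the line along which they close (so a half turn about z gives the same grasp; the last joint's range is limited). The gripper opens to 88 mm and grips with 3 to 60 N. Pads are 18 mm wide; open, the fingers measure 123 mm over their backs; the gripper's body (75 mm by 187 mm) begins 45 mm behind the grasp point.
Start: joints at [-79.315, 21.807, 74.336, -0, 83.858, -12.336], TCP at [215.084, -506.181, 238.748] pointing down, gripper open.
Joint ranges: [-178.18, 178.18], [-50.72, 133.34], [12.68, 142.11], [-81.47, 261.47], [9.98, 163.14], [-165.26, 165.26]. Speed limits (degrees/s): [136.94, 136.94, 180, 180, 180, 180].

### API

Orientations are given as [roll, pitch, yaw] about the fixed x, y, z axes, in that order (R = Rz(yaw) Ry(pitch) Rx(roll)).
In Python, from station import r gives the robot as it stands. Calls block until the motion is done:
- r.goto(position, orientation): joint-space move of the TCP to a pose.
- r.line_to(position, feed=150, attitude=None): straight line of the TCP; attitude=None keeps the orientation; feed is the mean speed in mm/s.
- r.movej(angles): joint-space move.
- r.open_gripper() and r.gripper_close(): open the fingers fully, or close them until they stop; the grip force is fixed at half the most.
- r.hold(seconds).
- r.solve_ik(position, orientation): joint angles nearest the present ones, or None.
- r.get_state(): the state.
- r.read_camera(name): name is "scene" or "top" or "wrist"; returns a dict with "color" (420x560x3 uint8, red, green, blue), "camera_matrix" (3x3 intrinsics, pixels), "pose" (4x4, takes a point from camera to world coordinates); the wrist camera has in their place "mount" (4x4, takes a point from camera to tool coordinates, whose origin is the TCP and whose axes are the flange's). Camera axes: x right, y down, z forward; pixel columns grow to the right and rows downward; lengths in mm; the calibration is good to about 2 mm. A picture is of the moment at which its call begins: read the wrist's pose just before it. There is no depth.
A pose or a line that the arm cannot do raises r.IKError and nothing moves.
- r.close_job(): hands the job in; it is judged then, once.
Trained networks look in the newest picture that a camera, given by its name, has taken for a name from the list of things; names that differ only in an ending like _2 or _b are one class to them, and where a whole thing is asked for, a point or a joint stands for the part that bears it (a point fixed in the world has none). Each returns a list of dicts, best first, with "p" (0 to 1); they miss things now and then, are a little off and sometimes report something else, mostly with a low value. They report only what shows in the picture. A call takes as long as a camera call. They do not tell look-alikes from the thing itself.
- r.spot_in(camera, target): "extent" ([left, top, right, bottom] in pixels, round what is visible of it).
- r.cut_out(camera, target): "mask" (420x560 bool, what is visible of it) and "extent" ([left, top, right, bottom] in pixels, round what is visible of it).
- r.spot_point(camera, target): "at" ([row, column] in pixels: a listed point, or the origin of a listed thing).
The state is a dict: "time_s": time; "qpos": joint angles; "qd": joint speeds; "effort": joint torques, N m; "ee_pos": TCP position; "tool_rot": TCP orientation; "contact_force": force on the tool from outside, world axes, zero at the start; "torque": the same for the moment, N m; "opening": opening from 0.0 (shut) to 1.0 (fully open); "finger_force": force on a finger pad.
Only numpy, scipy, OpenCV 4.12 (cv2) and the standard library are available. Lean on these libraries where they do the work, as an engineer would, in place of code of your own. Each camera call takes 0.05 s, during which the arm holds its last target. There are 200 camera calls.

### The job

Space out the three sliding dividers of the bench organiser evenly with the hooked spacing gauge, starting from the tray's fixed right end wall (the end stop): put the gauge over each divider in turn, its thick spacer leg towards the end stop, and draw the divider over with the hook leg until the spacer leg just bears on its neighbour, so that dividers already set keep their gaps. At the end all three gaps match the gauge, the gauge stands upright on its wooden block again, and the steel block, cuff and loupe lie where they were.

Things in the scene. Friction and masses are not known exactly. Their poses are not given: they have to be found in the camera images.
- organiser: Fixed wooden organiser: tray 130 (x) by 222 (y) with floor 10 thick, back board from x +60, and a deck over the row carrying two fixed cups of stamps. Origin: centre of its footprint on the bench; x front to back, y left along the row, z up; yaw within 0.2 rad. Dividers fill x -45 to +45. Guide rods, 8 thick, at x -28 and +28, axes 20 above the bench. Inner face of left wall at y +101.
- deck_edge (a point): Middle of the deck's lower front edge, at organiser x -75, 300 above the bench. The deck is 15 thick and covers the whole row from here back to the back board, so no gripper can come straight down on the row: lean the tool 30 to 45 degrees back towards the robot and move in from the front below the deck.
- tray_front (a point): Top of the tray's front lip, at its outer front face (organiser x -65, lip 10 thick), 22 above the bench.
- end_stop: Fixed right end wall of the tray, 12 thick (y), 62 high, centred at organiser y -105; the row is measured from it. Origin: centre of its underside, on the bench; axes as the organiser's.
- divider_1: First divider from the end stop: upright plywood plate 12 thick (y), 90 deep (x), 50 tall, sliding only along y on two rods; about 4.5 N to slide, stays where left. Origin: centre of its underside, 12 above the bench (top at 62); axes as the organiser's. Starts 54 to 72 centre to centre from the end stop; set right, 42 from the end stop (clear gap 30).
- divider_2: Second divider from the end stop: upright plywood plate 12 thick (y), 90 deep (x), 50 tall, sliding only along y on two rods; about 4.5 N to slide, stays where left. Origin: centre of its underside, 12 above the bench (top at 62); axes as the organiser's. Starts 106 to 124 centre to centre from the end stop; set right, 42 from divider 1 (clear gap 30).
- divider_3: Third divider from the end stop: upright plywood plate 12 thick (y), 90 deep (x), 50 tall, sliding only along y on two rods; about 4.5 N to slide, stays where left. Origin: centre of its underside, 12 above the bench (top at 62); axes as the organiser's. Starts 158 to 176 centre to centre from the end stop; set right, 42 from divider 2 (clear gap 30).
- gauge: Loose 160 g gauge on the wooden block: aluminium fork, 36 (x) by 50 (y), and wooden handle. Origin: centre of the fork's underside; z up, x away from the robot. Legs down, z 0 to 32: spacer leg y -25 to -1 (right), slot 18 wide y -1 to +17, hook leg y +17 to +25. Bridge z 32 to 44. Set over a divider, the hook leg draws it to the right.
- spacer_face (a point): Middle of the lower edge of the spacer leg's right face (gauge y -25). When it touches the neighbour while the hook leg's inner face (gauge y +17) bears on a 12 thick divider, the clear gap is 30.
- gauge_grip (a point): Where to grip the gauge's handle: gauge x -19.5, z 72, in the middle of a bar 20 wide (y) and 22 deep that rises 62 from the bridge, leaning 35 degrees from vertical towards -x (the robot). Grip across y, tool tilted alike, and hard (50 N): the legs work 40 to 70 below the grip.
- wood_block: Fixed oak block in front of the organiser, 63 high, on which the gauge stands and is put back. Flat top 66 (x) by 118 (y), base board 72 by 124. Origin: centre of its underside on the bench; x away from the robot, z up.
- bench_block: Bystander: flat steel block 62x62x19 on the bench to the left. Origin: centre of its underside.
- cuff: Bystander: plain bracelet cuff 54x61x6 lying on the bench to the right. Origin: centre of its underside.
- loupe: Bystander: black loupe, 31 across, 19 high, on the bench to the right. Origin: centre of its underside.
Things that resemble listed ones, but are neither listed nor needed, are in the scene too. What is shaped like the wood_block but blue is not meant.

How it is judged:
By the outcome, as a careful person would: the job done as asked, in the order asked, and still so for the second after the job is handed in, with the robot touching nothing.
It also fails if it takes over 62 s, if anything falls off the work surface, if the arm or the gripper's body presses on something with over 40 N, if the wrist force passes 120 N, or if a joint passes its speed limit or range.

## Working session

There is one attempt and no reset: what is moved stays moved. The work goes in short steps, each a Python script; the robot and the scene stay as the last script left them, time stands still between calls to the robot, and variables do not carry over. Pictures are saved under pics/ and viewed, at most 10 in all, crops included, and the job is handed in when it is done.

```bash
ls; mkdir -p pics
cat > h.py <<'E'
import numpy as np,cv2
from station import r
from scipy.spatial.transform import Rotation as R
def snap(c,f=None):
    d=r.read_camera(c)
    if f: cv2.imwrite('pics/'+f,cv2.cvtColor(d['color'],cv2.COLOR_RGB2BGR))
    return d
def ray(d,row,col,T=None):
    T=d['pose'] if T is None else T
    v=T[:3,:3]@np.linalg.solve(d['camera_matrix'],[col,row,1.]); return T[:3,3],v
def atz(d,row,col,z,T=None):
    o,v=ray(d,row,col,T); return o+v*(z-o[2])/v[2]
def proj(d,p,T=None):
    T=d['pose'] if T is None else T
    q=np.linalg.inv(T)@np.append(p,1); u=d['camera_matrix']@q[:3]; return u[1]/u[2],u[0]/u[2]
E
python3 - <<'E'
from h import *
a=snap('scene','s0.png');b=snap('top','t0.png')
for c in ('scene','top'):
    print(c)
    for n in ['organiser','end_stop','divider_1','gauge','wood_block','bench_block','cuff','loupe','deck_edge','tray_front','spacer_face','gauge_grip']:
        print(n,[(np.round(x['at']).tolist(),round(x['p'],2)) for x in r.spot_point(c,n)][:6])
print(r.get_state()['time_s'])
for d in(a,b): print(np.round(d['pose'],3).tolist(),d['camera_matrix'].tolist())
E
```

```text
pics
scene
organiser [([253.0, 256.0], 0.94), ([221.0, 339.0], 0.33)]
end_stop [([232.0, 277.0], 0.75)]
divider_1 [([261.0, 242.0], 0.63), ([248.0, 256.0], 0.61), ([242.0, 263.0], 0.59)]
gauge [([246.0, 330.0], 0.67)]
wood_block [([312.0, 242.0], 0.56)]
bench_block [([356.0, 300.0], 0.74), ([241.0, 339.0], 0.46)]
cuff [([246.0, 253.0], 0.53), ([251.0, 279.0], 0.45), ([249.0, 384.0], 0.43)]
loupe [([242.0, 352.0], 0.47)]
deck_edge [([144.0, 281.0], 0.92)]
tray_front [([250.0, 279.0], 0.88), ([239.0, 263.0], 0.31)]
spacer_face [([238.0, 338.0], 0.84)]
gauge_grip [([220.0, 340.0], 0.85)]
top
organiser [([200.0, 308.0], 0.87), ([205.0, 323.0], 0.52)]
end_stop [([195.0, 285.0], 0.17)]
divider_1 [([198.0, 284.0], 0.66), ([199.0, 306.0], 0.53), ([206.0, 325.0], 0.51), ([278.0, 310.0], 0.29)]
gauge [([275.0, 300.0], 0.81)]
wood_block [([278.0, 300.0], 0.75), ([214.0, 217.0], 0.63)]
bench_block [([281.0, 180.0], 0.93)]
cuff [([330.0, 348.0], 0.37)]
loupe [([294.0, 352.0], 0.52), ([276.0, 297.0], 0.47), ([205.0, 322.0], 0.17)]
deck_edge [([190.0, 308.0], 0.98), ([280.0, 177.0], 0.34)]
tray_front [([223.0, 305.0], 0.62)]
spacer_face [([274.0, 309.0], 0.89)]
gauge_grip [([277.0, 300.0], 0.75), ([274.0, 297.0], 0.62)]
1.3
[[-0.871, -0.215, 0.441, 89.535], [-0.49, 0.421, -0.763, 859.443], [-0.021, -0.881, -0.472, 727.439], [0.0, 0.0, 0.0, 1.0]] [[506.82158857646704, 0.0, 278.4544132905636], [0.0, 506.82158857646704, 201.5999101539202], [0.0, 0.0, 1.0]]
[[0.247, -0.928, 0.279, 260.714], [-0.969, -0.234, 0.077, -102.775], [-0.006, -0.289, -0.957, 1265.34], [0.0, 0.0, 0.0, 1.0]] [[527.9845851513587, 0.0, 282.99231979856614], [0.0, 527.9845851513587, 218.04858092056185], [0.0, 0.0, 1.0]]
```

View pics/s0.png

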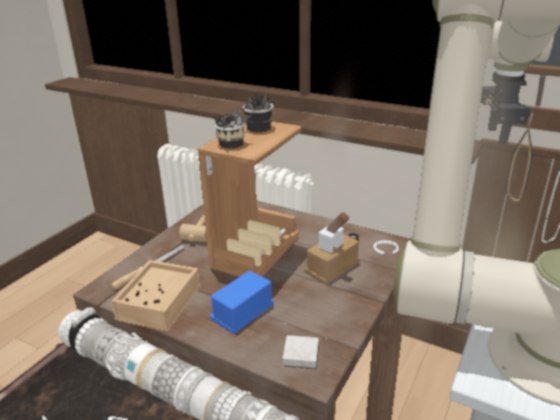

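View pics/t0.png

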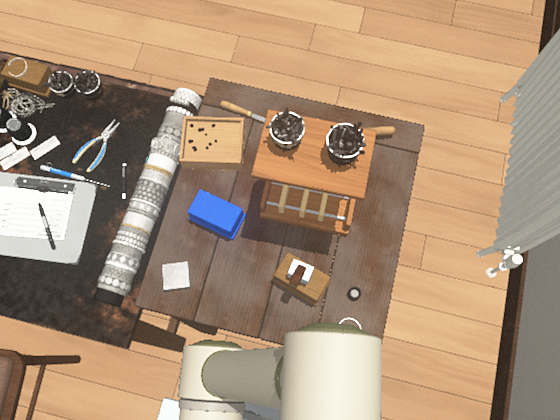

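The gauge stands on the brown oak block at top (300,278) / scene (332,258). The blue look-alike at top (217,215) is not the one meant. The tray with three dividers lies at top (305,207).

Run:
```python
from h import *
a=snap('scene');b=snap('top')
P=lambda n,*x:print(n,np.round(atz(*x),1))
P('deck_edge top',b,190,308,300);P('scene',a,144,281,300)
P('tray_front',b,223,305,22);P('sc',a,250,279,22)
P('grip',b,275.5,298.5,135);P('sc',a,220,340,135)
P('sp',b,274,309,63);P('sc',a,238,338,63)
P('cuff',b,330,348,3);P('loupe',b,294,352,10);P('steel',b,276,176,19)
im=a['color'][180:310,190:370]; im2=b['color'][170:310,245:385]
big=np.hstack([cv2.resize(im,(400,560*400//560*130//180*560//400),interpolation=3) if 0 else cv2.resize(im,(415,300),interpolation=2),cv2.resize(im2,(300,300),interpolation=2)])
cv2.imwrite('pics/c1.png',big[:,:,::-1])
for n in ('wood_block','organiser','gauge'):
    m=r.cut_out('top',n)
    for k in m[:1]:
        mm=k['mask'].astype(np.uint8); c=cv2.findContours(mm,0,2)[0]; c=max(c,key=cv2.contourArea)
        q=cv2.boxPoints(cv2.minAreaRect(c)); print(n,k['p'],[np.round(atz(b,y,x,63)[:2]).tolist() for x,y in q])
w=r.read_camera('wrist');print(np.round(w['mount'],3).tolist(),w['camera_matrix'].tolist())
s=r.get_state();print(s['tool_rot'],s['contact_force'],s['opening'])
```

```text
deck_edge top [609.2 -58.4 300. ]
scene [618.8 -74.9 300. ]
tray_front [624.2 -58.5  22. ]
sc [621.1 -58.   22. ]
grip [472.6 -76.7 135. ]
sc [471.9 -84.4 135. ]
sp [495.4 -97.6  63. ]
sc [ 488.4 -116.9   63. ]
cuff [ 400.2 -217.     3. ]
loupe [ 484.  -207.7   10. ]
steel [421.3 209.5  19. ]
wood_block 0.82 [[554.0, 226.0], [637.0, 213.0], [606.0, 82.0], [525.0, 96.0]]
organiser 0.93 [[593.0, 86.0], [891.0, 113.0], [902.0, -176.0], [606.0, -184.0]]
gauge 0.75 [[469.0, -43.0], [523.0, -55.0], [512.0, -105.0], [458.0, -92.0]]
[[0.001, -0.949, -0.316, 82.352], [1.0, 0.0, 0.001, 0.244], [-0.001, -0.316, 0.949, -146.099], [0.0, 0.0, 0.0, 1.0]] [[299.1116713228177, 0.0, 276.20850441936955], [0.0, 299.1116713228177, 211.25103396268867], [0.0, 0.0, 1.0]]
[1.79999723e+02 2.12426411e-03 2.30228342e+01] [ 0.13833638  0.08909518 -0.56886847] 1.0021903003321773
```

View pics/c1.png

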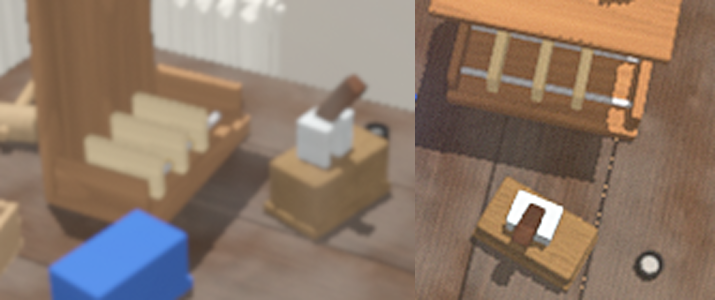

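The crop confirms it: the aluminium gauge with brown handle stands on the brown oak block (crop 535,215), in front of the tray with three light dividers. Next I check reach for both camera orientations.

```bash
cat >> h.py <<'E'
def ori(yaw,t=35,flip=False):
    m=R.from_euler('xyz',[180,-t,yaw],degrees=True)
    if flip: m=m*R.from_euler('z',180,degrees=True)
    return m
def eul(m): return m.as_euler('xyz',degrees=True)
def tcp(grasp,m): return np.array(grasp)+m.as_matrix()[:,2]*r.tcp_to_grasp
def wT(w,s):
    T=np.eye(4);T[:3,:3]=R.from_euler('xyz',s['tool_rot'],degrees=True).as_matrix();T[:3,3]=s['ee_pos'];return T@w['mount']
E
python3 - <<'E'
from h import *
np.set_printoptions(suppress=True,precision=1)
for f in (False,True):
  for g,y in (([470,-80,135],-13),([375,-60,280],-13),([668,-120,102],2),([668,20,140],2)):
    m=ori(y,35,f);print(f,g,r.solve_ik(tcp(g,m),eul(m)))
E
```

```text
False [470, -80, 135] [-28.3  16.2 119.   39.3  13.8  38.8]
False [375, -60, 280] [-35.3 -10.2 115.   18.4  43.8  57.9]
False [668, -120, 102] [-25.4  34.4  89.6  33.8  28.4  36.4]
False [668, 20, 140] [-11.   30.2  89.8  16.7  26.7  64.2]
True [470, -80, 135] [ -28.3   16.2  119.    39.3   13.8 -141.2]
True [375, -60, 280] [ -35.3  -10.2  115.    18.4   43.8 -122.1]
True [668, -120, 102] [ -25.4   34.4   89.6   33.8   28.4 -143.6]
True [668, 20, 140] [ -11.    30.2   89.8   16.7   26.7 -115.8]
```

Run:
```python
from h import *
np.set_printoptions(suppress=True,precision=1)
m=ori(-5,35,True); r.goto(tcp([385,-70,270],m),eul(m))
s=r.get_state();w=snap('wrist','w1.png');T=wT(w,s)
print(s['time_s'],s['ee_pos'],s['tool_rot'],s['contact_force'])
for n in ['organiser','end_stop','divider_1','gauge','wood_block','deck_edge','tray_front','spacer_face','gauge_grip']:
    print(n,[(np.round(x['at'],1).tolist(),round(x['p'],2)) for x in r.spot_point('wrist',n)][:5])
for n in ['divider_1','end_stop','gauge']:
    print(n,[(np.round(x['extent'],1).tolist(),round(x['p'],2)) for x in r.spot_in('wrist',n)][:5])
np.savez('w1.npz',c=w['color'],K=w['camera_matrix'],T=T)
```

```text
3.5167 [395.9 -71.4 254.9] [180.   35.  174.9] [-0.2 -0.2  0.2]
organiser [([210.8, 299.7], 0.59)]
end_stop [([214.7, 245.4], 0.77)]
divider_1 [([218.1, 304.9], 0.8), ([217.4, 281.6], 0.72), ([215.7, 336.5], 0.67)]
gauge [([158.4, 282.4], 0.67), ([193.6, 300.6], 0.46)]
wood_block [([164.6, 440.3], 0.93), ([121.3, 278.1], 0.7)]
deck_edge [([396.1, 307.9], 0.64)]
tray_front [([196.2, 302.5], 0.87), ([119.5, 278.7], 0.17)]
spacer_face [([151.0, 259.9], 0.73), ([122.7, 277.5], 0.43)]
gauge_grip [([190.3, 280.8], 0.67), ([156.3, 281.8], 0.17)]
divider_1 [([329.7, 196.5, 346.9, 250.8], 0.9), ([275.8, 208.3, 286.8, 251.4], 0.73), ([304.4, 201.7, 313.1, 247.7], 0.59)]
end_stop []
gauge [([260.7, 144.9, 303.5, 210.4], 0.92)]
```

View pics/w1.png

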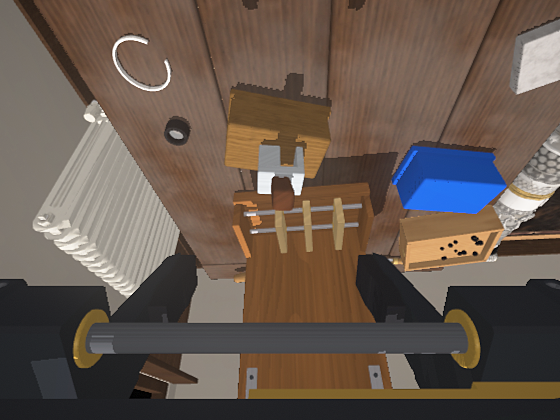

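The wrist view is upside-down, with image right as +y. It shows the gauge at (281,170), the dividers at columns 281, 308 and 339, and the end stop at about (245,225). I compute positions and enlarge that area.

Run:
```python
from h import *
np.set_printoptions(suppress=True,precision=1)
z=np.load('w1.npz');T=z['T'];d={'camera_matrix':z['K']}
P=lambda n,row,col,h:print(n,atz(d,row,col,h,T))
P('gauge',158.4,282.4,63);P('spacer',151,259.9,63);P('grip',190.3,280.8,135)
P('tray',196.2,302.5,22);P('d1',217.4,281.6,12);P('d2',218.1,304.9,12);P('d3',215.7,336.5,12);P('es',214.7,245.4,0);P('org',210.8,299.7,0);P('block',121.3,278.1,0)
im=z['c'][85:265,215:385];im=cv2.resize(im,None,fx=3.3,fy=3.3,interpolation=2)
cv2.imwrite('pics/c2.png',im[:,:,::-1])
```

```text
gauge [495.2 -72.9  63. ]
spacer [481.3 -98.3  63. ]
grip [469.6 -73.6 135. ]
tray [618.9 -48.9  22. ]
d1 [688.7 -87.6  12. ]
d2 [694.6 -45.3  12. ]
d3 [692.   11.6  12. ]
es [ 691.1 -155.4    0. ]
org [687.6 -54.1   0. ]
block [488.7 -77.4   0. ]
```

View pics/c2.png

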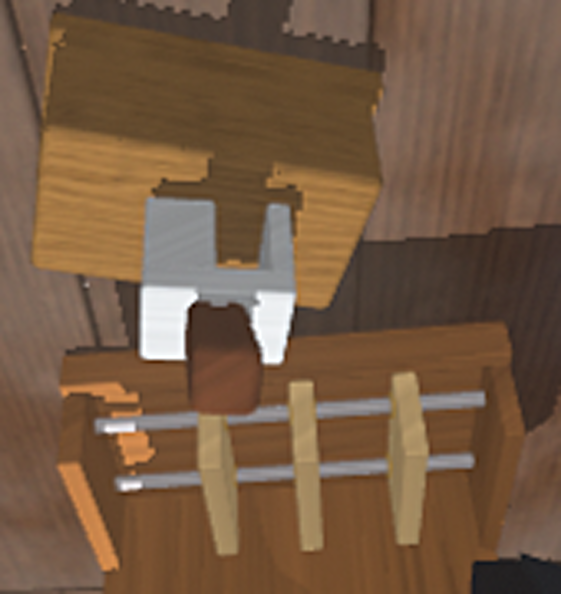

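Run:
```python
from h import *
np.set_printoptions(suppress=True,precision=1)
z=np.load('w1.npz');T=z['T'];d={'camera_matrix':z['K']}
def P(n,x,y,h): p=atz(d,85+y/3.3,215+x/3.3,h,T);print(n,p);return p
a=P('g sp',148,198,63);b=P('g hk',290,207,63);v=b-a;print('yaw',np.degrees(np.arctan2(-v[0],v[1])),np.hypot(*v[:2]))
a=P('gt sp',140,358,107);
a=P('g brtop sp',142,287,107);b=P('g br hk',296,292,107);v=b-a;print('yaw',np.degrees(np.arctan2(-v[0],v[1])),np.hypot(*v[:2]))
a=P('lipR',65,352,22);b=P('lipL',505,325,22);v=b-a;print('yaw',np.degrees(np.arctan2(-v[0],v[1])),np.hypot(*v[:2]))
for n,f,k in (('d1',(220,467),(228,553)),('d2',(309,463),(312,550)),('d3',(410,454),(408,542)),('es',(69,462),(113,567))):
    a=P(n,*f,62);b=P(n,*k,62);v=b-a;print('yaw',np.degrees(np.arctan2(v[1],v[0])),np.hypot(*v[:2]))
```

```text
g sp [472.3 -97.1  63. ]
g hk [480.6 -48.2  63. ]
yaw -9.693365080567013 49.617745463124216
gt sp [ 505.5 -102.9  107. ]
g brtop sp [470.7 -97.4 107. ]
g br hk [477.3 -48.6 107. ]
yaw -7.644382483477987 49.258620455346154
lipR [ 598.4 -155.1   22. ]
lipL [597.1  51.   22. ]
yaw 0.3712047979120446 206.1525846915516
d1 [643.5 -84.6  62. ]
d1 [729.8 -86.5  62. ]
yaw -1.2274135438786273 86.26544246871265
d2 [643.8 -41.7  62. ]
d2 [730.4 -40.1  62. ]
yaw 1.0530778738505984 86.61015312694722
d3 [640.2   6.2  62. ]
d3 [725.9  12.   62. ]
yaw 3.876509567588078 85.87044689182268
es [ 632.9 -156.7   62. ]
es [ 740.5 -152.7   62. ]
yaw 2.151985711128923 107.69225807048399
```

Run:
```python
from h import *
np.set_printoptions(suppress=True,precision=1)
G=np.array([474,-73.2,135.]);m=ori(-8.7,35,True);zt=m.as_matrix()[:,2]
r.goto(tcp(G-90*zt,m),eul(m))
r.line_to(tcp(G,m),feed=120)
s=r.get_state();print(s['time_s'],s['contact_force'])
r.gripper_close();s=r.get_state();print(s['time_s'],s['opening']*88,s['finger_force'],s['contact_force'],s['ee_pos'])
np.save('grasp.npy',s['ee_pos'])
p=np.array(tcp(G,m));r.line_to(p+[0,0,45],feed=100)
s=r.get_state();print(s['time_s'],s['opening']*88,s['finger_force'],s['contact_force'],s['torque'])
# pre-insert
y0=1.5;m=ori(y0,35,True);u=np.array([np.cos(np.radians(y0)),np.sin(np.radians(y0)),0]);n=np.array([-u[1],u[0],0])
C=np.array([686.6,-85.5,0]);g=C-125*u-8*n
q=g-19.5*u+[0,0,72+70]
r.line_to(tcp(q,m),feed=150,attitude=eul(m))
s=r.get_state();w=snap('wrist','w2.png');T=wT(w,s);print(s['time_s'],s['ee_pos'],tcp(q,m),s['contact_force'])
np.savez('w2.npz',c=w['color'],K=w['camera_matrix'],T=T)
for k in ['gauge','divider_1','end_stop','spacer_face','tray_front','gauge_grip']:
    print(k,[(np.round(x['at'],1).tolist(),round(x['p'],2)) for x in r.spot_point('wrist',k)][:5])
im=cv2.resize(w['color'][60:330,130:450],None,fx=2.2,fy=2.2,interpolation=2);cv2.imwrite('pics/c3.png',im[:,:,::-1])
```

```text
5.4583 [-0.1 -0.5 -0.2]
6.4917 19.031051161501157 29.991316439118236 [-0.3 -0.3 -1.5] [484.6 -74.8 119.7]
7.0917 19.602043516426903 29.991478524170816 [ 1.  -0.3 -1.4] [ 0.1  0.3 -0.1]
7.7833 [552.4 -96.6 126.1] [553.1 -97.  126.7] [ 0.1 -0.8 -0.7]
gauge [([198.2, 278.2], 0.67), ([223.3, 312.7], 0.17)]
divider_1 [([230.6, 319.7], 0.95), ([226.3, 280.1], 0.56)]
end_stop [([225.0, 220.8], 0.91), ([229.4, 320.0], 0.26)]
spacer_face [([199.5, 243.6], 0.73)]
tray_front [([196.6, 322.9], 0.6)]
gauge_grip [([284.8, 273.5], 0.88)]
```

View pics/c3.png

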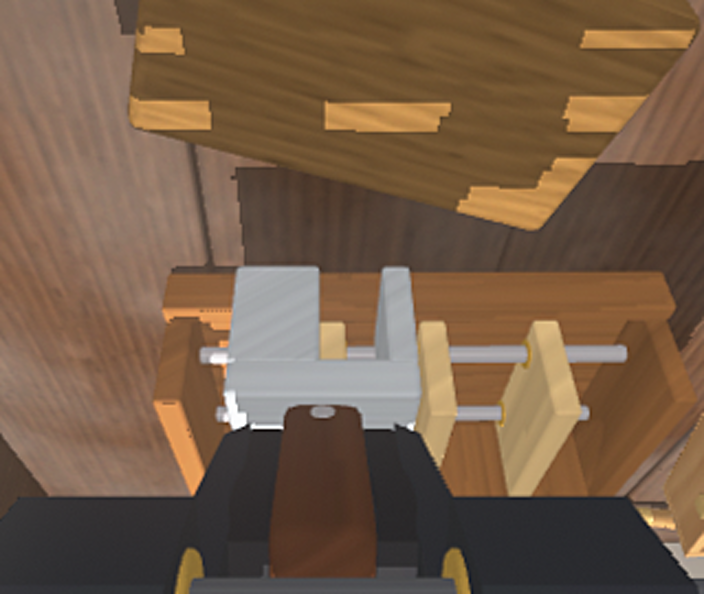

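Run:
```python
from h import *
np.set_printoptions(suppress=True,precision=1)
z=np.load('w2.npz');T=z['T'];d={'camera_matrix':z['K']}
y0=np.radians(1.5);u=np.array([np.cos(y0),np.sin(y0),0]);n=np.array([-u[1],u[0],0])
def P(k,x,y,h): p=atz(d,60+y/2.2,130+x/2.2,h,T);print(k,p,'u,n:',p@u,p@n);return p
for k,x,y,h in (('sp out',235,268,70),('sp in',319,268,70),('hk in',381,268,70),('hk out',409,267,70),('br top sp',222,398,114),('br hk',420,400,114),
 ('d1 R',345,322,12),('d2 l',418,322,12),('d2 r',446,322,12),('d2 topl',427,415,62),('d2 topr',456,415,62),('d3 l',532,322,12),('d3 r',558,322,12),('d3 topr',580,412,62),('d3 topl',550,412,62),('es l',155,402,62),('es r',183,402,62),('lipR',165,268,0),('lipL',668,271,0),('lipRt',163,300,22)): P(k,x,y,h)
C=np.array([686.6,-85.5,0]);g=C-125*u-8*n;print('g cmd n',g@n,g@u)
```

```text
sp out [ 543.7 -122.1   70. ] u,n: 540.3186947488467 -136.28590610365924
sp in [543.1 -97.8  70. ] u,n: 540.3241020285228 -111.95807534228283
hk in [542.6 -79.8  70. ] u,n: 540.3280935059413 -94.00006448556303
hk out [542.  -71.8  70. ] u,n: 539.901944558161 -85.93513576740145
br top sp [ 543.2 -121.8  114. ] u,n: 539.8111722470215 -136.02646455423556
br hk [542.9 -72.4 114. ] u,n: 540.7986927083283 -86.58357834413151
d1 R [643.8 -83.5  12. ] u,n: 641.3800030915781 -100.29552486725562
d2 l [642.9 -49.5  12. ] u,n: 641.3895703144156 -66.31402613543453
d2 r [642.6 -36.5  12. ] u,n: 641.3932402090292 -53.27905023078423
d2 topl [641.8 -50.3  62. ] u,n: 640.2556954687988 -67.06103666098898
d2 topr [641.5 -38.1  62. ] u,n: 640.2608027709656 -54.91513491770001
d3 l [641.5   3.6  12. ] u,n: 641.4045129813278 -13.23966742538937
d3 r [641.2  15.7  12. ] u,n: 641.4079213118961 -1.1337321033733112
d3 topr [637.6  12.9  62. ] u,n: 637.7694225500063 -3.765828616846804
d3 topl [638.    0.5  62. ] u,n: 637.764244822862 -16.241388397075507
es l [ 634.  -162.2   62. ] u,n: 629.5828336586654 -178.7918066456873
es r [ 633.8 -150.9   62. ] u,n: 629.5873472430043 -167.43323919129952
lipR [ 621.9 -165.    -0. ] u,n: 617.369778519351 -181.19091369812938
lipL [618.   60.8   0. ] u,n: 619.416410307477 44.56318975286362
lipRt [ 617.6 -162.    22. ] u,n: 613.1349709706715 -178.10790223687448
g cmd n -111.44379399359586 559.1265902478946
```

```bash
cat >> h.py <<'E'
Y=1.2;M=ori(Y,35,True);_a=np.radians(Y);U=np.array([np.cos(_a),np.sin(_a),0]);N=np.array([-_a and -np.sin(_a),np.cos(_a),0])
def gp(u,n,zb): return tcp(u*U+n*N+np.array([0,0,zb+72])-19.5*U,M)   # TCP for gauge origin at (u,n), underside zb
def go(u,n,zb,feed=100): r.line_to(gp(u,n,zb),feed=feed,attitude=eul(M))
def st(f0=0,hold=0.1):
    r.hold(hold);s=r.get_state();F=np.array(s['contact_force'])-f0
    e=np.array(s['ee_pos'])-gp(0,0,0)
    return s['time_s'],F@U,F@N,F[2],e@U,e@N,e[2],s['torque']
E
python3 - <<'E'
from h import *
np.set_printoptions(suppress=True,precision=2)
y0=np.radians(1.5);u=np.array([np.cos(y0),np.sin(y0),0]);n=np.array([-u[1],u[0],0])
A=641.0*u-106.3*n; ug=A@U+45-12; n1=A@N; print('u',ug,'d1 n',n1)
np.save('un.npy',[ug,n1])
go(ug-100,n1-8,70);go(ug,n1-8,70,100)
f0=np.array(r.get_state()['contact_force']);np.save('f0.npy',f0);print(st(f0))
for zb in (58,50,42,33.5):
    go(ug,n1-8,zb,50);q=st(f0,.05);print(np.array(q[:7]))
    if abs(q[3])>6: break
s=r.get_state();w=snap('wrist','w3.png')
im=cv2.resize(w['color'][60:330,130:450],None,fx=2.2,fy=2.2,interpolation=2);cv2.imwrite('pics/c4.png',im[:,:,::-1])
E
```

```text
u 674.5477962858805 d1 n -102.94229004996153
(9.6833, np.float64(-0.5244925728952301), np.float64(0.04384160713244592), np.float64(-0.16245203020382737), np.float64(674.1381367089564), np.float64(-110.94811600032972), np.float64(70.04660255490822), array([0.05, 0.31, 0.04]))
[  10.12    0.8     0.33   -1.86  674.52 -110.95   57.81]
[  10.48   -0.3    -0.2    -0.71  674.53 -110.92   49.83]
[  10.84    0.53    0.52   -0.82  674.51 -110.91   41.78]
[  11.21    0.26    0.12   -0.77  674.53 -110.94   33.3 ]
```

View pics/c4.png

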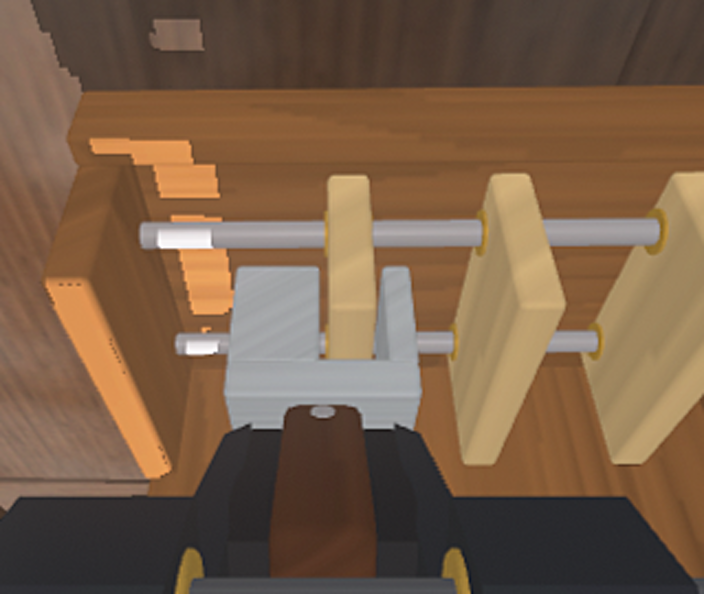

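The gauge straddles divider 1 cleanly, with the slot at crop (350,310). Now I draw it to the end stop.

Run:
```python
from h import *
np.set_printoptions(suppress=True,precision=2)
ug,n1=np.load('un.npy');f0=np.load('f0.npy')
for n in (-118,-127,-134): go(ug,n,33.5,40);q=st(f0,.05);print(n,np.array(q[:7]),q[7])
n=-134
while n>-146:
    n-=.6; go(ug,n,33.5,12);q=st(f0,.03);print(round(n,1),np.array(q[1:7]),q[7])
    if abs(q[2])>10: break
print(r.get_state()['time_s'])
```

```text
-118 [  11.63   -0.59    1.17   -0.35  674.53 -118.18   33.58] [0.26 0.33 0.14]
-127 [  12.06    0.72    0.41   -0.79  674.58 -127.21   33.54] [0.25 0.29 0.09]
-134 [  12.43    0.53    1.18   -0.67  674.61 -134.18   33.55] [0.29 0.17 0.14]
-134.6 [   2.04    3.93   -0.4   674.59 -134.41   33.5 ] [0.67 0.   0.39]
-135.2 [   2.39    4.6    -0.3   674.58 -135.04   33.52] [ 0.84 -0.12  0.51]
-135.8 [   2.83    4.49   -1.24  674.56 -135.73   33.48] [ 0.84 -0.15  0.49]
-136.4 [   3.42    4.55   -0.8   674.57 -136.39   33.49] [ 0.86 -0.12  0.44]
-137.0 [   3.01    4.96    0.18  674.57 -137.02   33.5 ] [ 0.86 -0.16  0.43]
-137.6 [   2.41    3.93   -0.65  674.56 -137.61   33.51] [ 0.75 -0.16  0.42]
-138.2 [   3.44    4.4    -0.15  674.6  -138.21   33.52] [ 0.77 -0.14  0.5 ]
-138.8 [   4.      3.67   -0.93  674.59 -138.81   33.51] [ 0.81 -0.14  0.45]
-139.4 [   3.12    3.88   -0.97  674.6  -139.43   33.51] [ 0.73 -0.14  0.46]
-140.0 [   2.74    5.1    -1.26  674.54 -139.89   33.52] [ 0.89 -0.21  0.54]
-140.6 [   3.08    7.49   -0.31  674.51 -139.95   33.49] [ 1.24 -0.26  0.77]
-141.2 [   3.13    9.18    0.7   674.47 -140.05   33.51] [ 1.51 -0.39  1.07]
-141.8 [   3.28   11.56    1.67  674.44 -140.12   33.53] [ 1.88 -0.47  1.31]
16.1167
```

Divider 1 is against the stop, with contact onset at gauge n = -139.9. Next I back off, lift and insert over divider 2, locating it from picture w3.

Run:
```python
from h import *
np.set_printoptions(suppress=True,precision=2)
ug,n1=np.load('un.npy');f0=np.load('f0.npy')
go(ug,-136.8,33.5,40);print(st(f0,.1)[:7])
w=r.read_camera('wrist');print('tool yaw',r.get_state()['tool_rot'])
Tt=np.eye(4);Tt[:3,:3]=M.as_matrix();Tt[:3,3]=gp(674.53,-110.94,33.3);T=Tt@w['mount']
def P(k,x,y,h): p=atz(w,60+y/2.2,130+x/2.2,h,T);print(k,p@U,p@N)
for k,x,y,h in (('d1l',328,177,12),('d1r',369,177,12),('d2l',490,175,12),('d2r',528,175,12),('d2tl',521,305,62),('d2tr',565,303,62),('d2tbl',462,463,62),('d2tbr',495,463,62),('esl',50,282,62),('esr',82,282,62),('d3tbl',612,462,62),('d3tbr',643,462,62)):P(k,x,y,h)
# now
s=r.get_state();w=r.read_camera('wrist');cv2.imwrite('pics/w4.png',w['color'][:,:,::-1])
print([(np.round(x['extent'],1).tolist(),round(x['p'],2)) for x in r.spot_in('wrist','divider_1')][:5])
```

```text
(16.4917, np.float64(-0.1644721203663427), np.float64(-0.09884443593873696), np.float64(-1.0638350465414574), np.float64(674.4977692381929), np.float64(-137.42851579495493), np.float64(33.49225483334817))
tool yaw [-179.97   35.01 -178.82]
d1l 641.3726057029904 -109.348797503296
d1r 641.358802044157 -97.42123567345655
d2l 640.5800782261267 -62.37911107437826
d2r 640.5673611615784 -51.36260869586764
d2tl 638.6517001613236 -62.850660532681204
d2tr 637.8700353610812 -52.418297835206886
d2tbl 726.3786242374653 -62.063150076333805
d2tbr 726.3565739571068 -50.53480102781489
esl 630.322424613206 -174.24374343987915
esr 630.3124550685723 -166.8116643104952
d3tbl 725.4808546274494 -9.957516894656608
d3tbr 725.4602623517708 0.8353069512200272
[([365.3, 140.9, 435.0, 269.6], 0.87), ([422.8, 139.3, 535.1, 271.6], 0.73), ([277.6, 140.5, 303.3, 225.1], 0.69)]
```

Run:
```python
from h import *
np.set_printoptions(suppress=True,precision=2)
ug,n1=np.load('un.npy');f0=np.load('f0.npy')
im=cv2.imread('pics/w3.png');w=r.read_camera('wrist')
Tt=np.eye(4);Tt[:3,:3]=M.as_matrix();Tt[:3,3]=gp(674.53,-110.94,33.3);T=Tt@w['mount']
g=cv2.cvtColor(im,cv2.COLOR_BGR2GRAY).astype(float)
# rod upper boundary and lower boundary per column (strongest gradients): front rod rows ~160-173; lip outer bottom edge rows ~97-106
gy=cv2.Sobel(g,cv2.CV_64F,0,1,ksize=3)
for k,cols,rows,h in (('front rod',[*range(232,275),*range(305,345),*range(388,425)],(155,180),20),('back rod',[*range(325,332),*range(212,228),*range(378,398)],(205,226),20),('lip bottom',range(175,445),(95,110),0)):
    pts=[]
    for c in cols:
        a=np.abs(gy[rows[0]:rows[1],c]); i=a.argmax(); 
        if 0<i<len(a)-1: pts.append((c,rows[0]+(a[i-1:i+2]@np.arange(i-1,i+2))/a[i-1:i+2].sum()))
    pts=np.array(pts,np.float32);vx,vy,x0,y0=cv2.fitLine(pts,cv2.DIST_HUBER,0,.01,.01).ravel()
    L=[atz(w,y0+vy/vx*(c-x0),c,h,T) for c in (200,420)];v=L[1]-L[0]
    print(k,len(pts),vy/vx,'yaw',np.degrees(np.arctan2(-v[0],v[1])), np.abs((pts[:,1]-y0-vy/vx*(pts[:,0]-x0))).mean())
```

```text
front rod 120 -0.0070853294 yaw 1.8238267256409237 0.058213886
back rod 43 -0.008363971 yaw 2.1255011597656637 1.6378998
lip bottom 270 -0.008818058 yaw 1.8245572624216664 0.11444533
```

Run:
```python
from h import *
im=cv2.imread('pics/w3.png');g=cv2.cvtColor(im,cv2.COLOR_BGR2GRAY).astype(float);gy=cv2.Sobel(g,cv2.CV_64F,0,1,ksize=3)
for k,cols,rows in (('legs bottom',[*range(241,273),*range(306,313)],(178,186)),('bridge low',[*range(238,272),*range(305,316)],(219,229)),('bridge up',[*range(240,258),*range(298,315)],(234,248))):
    pts=[]
    for c in cols:
        a=np.abs(gy[rows[0]:rows[1],c]); i=a.argmax()
        if 0<i<len(a)-1: pts.append((c,rows[0]+(a[i-1:i+2]@np.arange(i-1,i+2))/a[i-1:i+2].sum()))
    pts=np.array(pts,np.float32);vx,vy,x0,y0=cv2.fitLine(pts,cv2.DIST_HUBER,0,.01,.01).ravel()
    print(k,len(pts),vy/vx,np.abs((pts[:,1]-y0-vy/vx*(pts[:,0]-x0))).mean())
```

```text
legs bottom 39 -0.000864825 0.019351825
bridge low 43 0.015476298 0.8474271
bridge up 35 0.0009086837 0.0139031755
```

The gauge is level and the small yaw offset (0.6°) cancels because hook and spacer touch at the same end. Divider 2 should therefore end at gauge n ≈ -97.9. Lifting over.

```bash
cat >> h.py <<'E'
def draw(ug,start,target,f0):
    """fast to 2.5 mm short of target, then fine steps until the target or a force step"""
    n=target+5; go(ug,n,33.5,40); print(np.array(st(f0,.05)[:7]))
    F=[]
    while True:
        n-=.7 if n>target+1 else .25
        go(ug,n,33.5,12);q=st(f0,.05);F.append(q[2]);print(round(n,2),np.array(q[1:7]))
        if q[5]<=target+.05 or n<target-.8: return 'target'
        if len(F)>3 and q[2]>np.median(F[2:])+2.2: return 'force'
E
python3 - <<'E'
from h import *
np.set_printoptions(suppress=True,precision=2)
ug,n1=np.load('un.npy');f0=np.load('f0.npy')
go(ug,-136.9,70,80);q=st(f0,.05);print(np.array(q[:7]))
go(ug,-64.7,70,100);f1=np.array(r.get_state()['contact_force']);print(st(f0)[:7])
ok=True
for zb in (58,48,33.5):
    go(ug,-64.7,zb,60);q=st(f0,.05);print(np.array(q[:7]))
    if abs(q[3])>6 or abs(q[2])>4: ok=False;break
if ok: print(draw(ug,-64.7,-97.85,f0))
s=r.get_state();print(s['time_s']);w=snap('wrist')
im=cv2.resize(w['color'][60:330,130:450],None,fx=2.2,fy=2.2,interpolation=2);cv2.imwrite('pics/c5.png',im[:,:,::-1])
E
```

```text
[  17.35    0.05   -0.18   -1.26  674.27 -136.76   69.39]
(18.325, np.float64(0.5853420424883252), np.float64(-0.11444929056447865), np.float64(-0.9451948009179044), np.float64(674.6087672934786), np.float64(-65.30269134725545), np.float64(69.97744101119855))
[ 18.73   0.42  -0.99   0.04 674.51 -64.84  57.66]
[ 19.09  -0.07   1.04  -0.53 674.52 -64.68  47.77]
[ 19.53   0.54   0.01  -0.57 674.61 -64.73  33.51]
[ 20.43   0.2   -0.31  -0.95 674.45 -93.12  33.5 ]
-93.55 [  0.35   3.03  -0.34 674.42 -93.35  33.4 ]
-94.25 [ -0.39   4.98   0.46 674.42 -93.93  33.39]
-94.95 [  0.19   4.32  -0.39 674.43 -94.87  33.38]
-95.65 [ -0.5    4.58  -0.96 674.48 -95.69  33.44]
-96.35 [  0.1    3.32  -1.28 674.47 -96.39  33.42]
-97.05 [ -0.29   4.1   -1.33 674.49 -97.07  33.4 ]
-97.3 [ -1.     4.33  -1.76 674.51 -97.29  33.45]
-97.55 [ -1.04   5.09  -1.91 674.52 -97.52  33.46]
-97.8 [ -0.01   5.11  -1.67 674.51 -97.8   33.43]
-98.05 [ -1.39   5.08  -1.94 674.51 -97.86  33.46]
target
23.4333
```

View pics/c5.png

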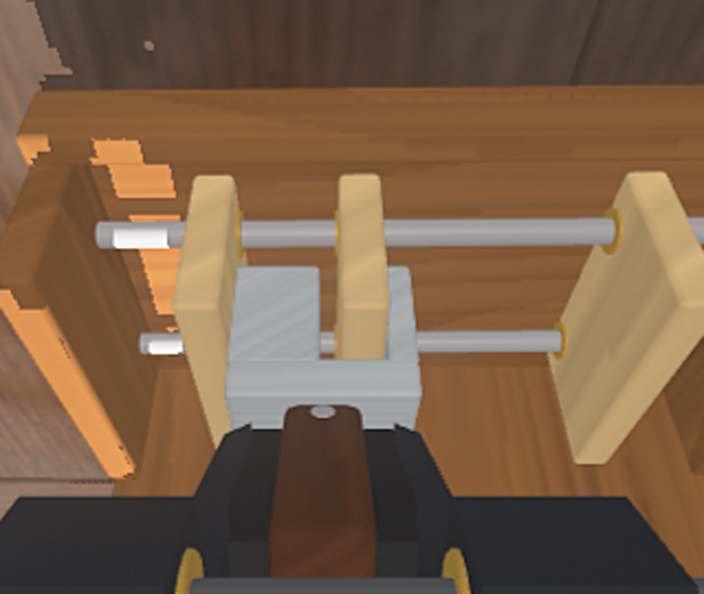

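Divider 2 is drawn over and the spacer's left side in the picture touches divider 1 (crop 235,270). Next I confirm bearing with small steps, then set divider 3.

Run:
```python
from h import *
np.set_printoptions(suppress=True,precision=2)
ug,n1=np.load('un.npy');f0=np.load('f0.npy')
w=r.read_camera('wrist')
Tt=np.eye(4);Tt[:3,:3]=M.as_matrix();Tt[:3,3]=gp(674.5,-97.86,33.45);T=Tt@w['mount']
def P(k,x,y,h): p=atz(w,60+y/2.2,130+x/2.2,h,T);print(k,p@U,p@N);return p@N
d3=np.mean([P('d3l',628,172,12),P('d3r',667,172,12),P('tbl',575,463,62),P('tbr',606,463,62)]);print('d3',d3)
n=-98.05
for i in range(3):
    n-=.3;go(ug,n,33.5,12);q=st(f0,.05);print(round(n,2),np.array(q[1:7]))
    if q[2]>6.2: break
go(ug,-94.9,33.5,40);print(np.array(st(f0,.1)[:7]))
go(ug,-95.3,70,80);t=d3-8
go(ug,t,70,100);print(st(f0)[:7])
ok=True
for zb in (58,48,33.5):
    go(ug,t,zb,60);q=st(f0,.05);print(np.array(q[:7]))
    if abs(q[3])>6 or abs(q[2])>4: ok=False;break
if ok: print(draw(ug,t,-55.85,f0))
print(r.get_state()['time_s'])
```

```text
d3l 639.5299623253867 -9.619618738361956
d3r 639.517005409809 1.6421700578933567
tbl 726.5889488521217 -9.381491023324491
tbr 726.5682013547304 1.459299042923975
d3 -3.974910165217279
-98.35 [  0.38   6.69  -1.58 674.5  -97.92  33.44]
[ 24.18  -0.41   0.22  -0.58 674.88 -95.52  33.89]
(25.875, np.float64(0.3220275984673891), np.float64(-0.29794369351500555), np.float64(-1.3879557006195746), np.float64(674.5958686652873), np.float64(-12.576336870324008), np.float64(69.96704920347024))
[ 26.27  -0.31   0.75  -0.51 674.51 -12.06  57.68]
[ 26.64   0.09   0.26  -0.42 674.5  -11.91  47.77]
[ 27.08  -0.12   0.07  -1.07 674.57 -11.99  33.32]
[ 28.26   1.55   3.29   0.23 674.67 -50.98  33.68]
-51.55 [  2.43   4.51   0.07 674.63 -51.46  33.63]
-52.25 [  2.86   4.62   0.53 674.63 -52.21  33.64]
-52.95 [  2.81   4.93   0.02 674.63 -52.96  33.62]
-53.65 [  2.79   4.32   0.67 674.57 -53.67  33.55]
-54.35 [  1.43   4.05   1.29 674.54 -54.39  33.52]
-55.05 [  2.85   3.79   1.47 674.56 -55.08  33.54]
-55.3 [  2.23   4.72   1.04 674.55 -55.27  33.49]
-55.55 [  2.87   3.33   2.2  674.54 -55.55  33.49]
-55.8 [  2.58   3.65   1.22 674.56 -55.8   33.51]
-56.05 [  2.54   5.18   1.13 674.53 -55.86  33.51]
target
31.2583
```

Run:
```python
from h import *
np.set_printoptions(suppress=True,precision=2)
ug,n1=np.load('un.npy');f0=np.load('f0.npy')
n=-56.05
for i in range(3):
    n-=.3;go(ug,n,33.5,12);q=st(f0,.05);print(round(n,2),np.array(q[1:7]))
    if q[2]>6.2: break
go(ug,-53,33.5,40);print(np.array(st(f0,.1)[:7]))
go(ug,-53.1,71,80);go(ug-110,-60,71,120)
w=snap('wrist','w6.png')
im=cv2.resize(w['color'][60:330,130:450],None,fx=2.2,fy=2.2,interpolation=2);cv2.imwrite('pics/c6.png',im[:,:,::-1])
G=np.array([474,-73.2,135.]);m=ori(-8.7,35,True);p=tcp(G,m)
r.line_to(p+[0,0,45],feed=150,attitude=eul(m));r.line_to(p+[0,0,6],feed=80)
r.hold(.15);f1=np.array(r.get_state()['contact_force'])
for dz in (3,2,1.2,.5,0,-.4):
    r.line_to(p+[0,0,dz],feed=20);r.hold(.05);s=r.get_state();F=np.array(s['contact_force'])-f1;print(dz,F,s['ee_pos'])
    if F[2]>2.5: break
print(r.get_state()['time_s'])
```

```text
-56.35 [  2.71   7.5    1.52 674.49 -55.94  33.47]
[ 31.91   0.66   0.35  -1.24 674.34 -53.38  33.17]
3 [-0.16  1.31  0.73] [484.65 -74.85 122.79]
2 [-0.75  1.08  0.33] [484.6  -74.83 121.67]
1.2 [-0.57  0.91  0.36] [484.59 -74.82 120.85]
0.5 [-0.61  1.    0.46] [484.62 -74.83 120.17]
0 [-0.67  0.41  1.45] [484.61 -74.82 119.67]
-0.4 [-4.02  1.39  8.08] [484.64 -74.8  119.64]
36.9917
```

View pics/c6.png

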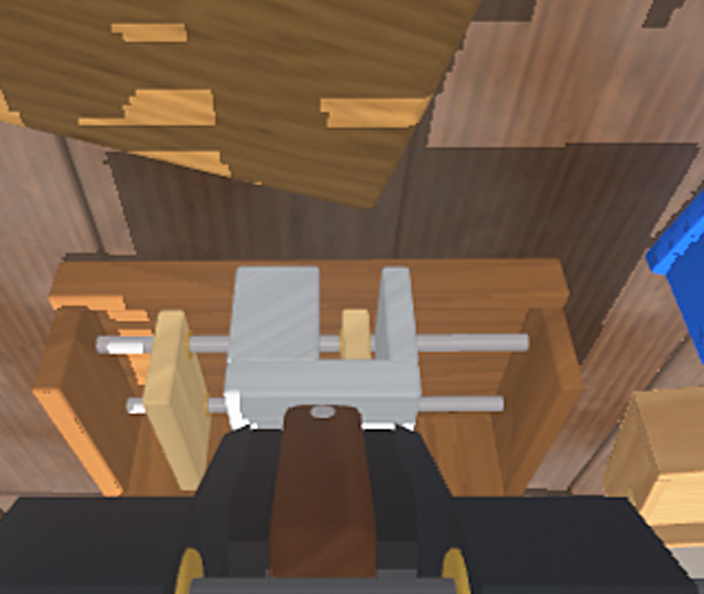

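The picture shows divider 1 (crop 178) and divider 3 (crop 355) set, with divider 2 hidden behind the spacer leg. The gauge is now resting on the block, so I release, retreat and check.

Run:
```python
from h import *
np.set_printoptions(suppress=True,precision=2)
G=np.array([474,-73.2,135.]);m=ori(-8.7,35,True);zt=m.as_matrix()[:,2];p=tcp(G,m)
r.line_to(p+[0,0,-.1],feed=20)
r.open_gripper();print(r.get_state()['contact_force'],r.get_state()['opening'])
r.line_to(p-100*zt,feed=100)
m=ori(-5,35,True); r.line_to(tcp([385,-70,270],m),feed=120,attitude=eul(m)); r.hold(.2)
s=r.get_state();w=snap('wrist','w7.png');print(s['time_s'],s['contact_force'])
T=wT(w,s)
for k,h in (('gauge',63),('spacer_face',63),('gauge_grip',135),('divider_1',12),('end_stop',0)):
    print(k,[(atz(w,*x['at'],h,T),round(x['p'],2)) for x in r.spot_point('wrist',k)][:4])
im=cv2.resize(w['color'][20:265,100:420],None,fx=2.4,fy=2.4,interpolation=2);cv2.imwrite('pics/c7.png',im[:,:,::-1])
```

```text
[-0.22  0.54 -0.75] 0.9990090270895584
40.3417 [-0.23 -0.29  0.36]
gauge [(array([489.92, -73.39,  63.  ]), 0.65), (array([619.14, -73.11,  63.  ]), 0.3), (array([610.94, -53.09,  63.  ]), 0.16)]
spacer_face [(array([486.29, -95.11,  63.  ]), 0.64), (array([612.02, -37.68,  63.  ]), 0.21)]
gauge_grip [(array([468.49, -72.31, 135.  ]), 0.59)]
divider_1 [(array([691.52, -28.3 ,  12.  ]), 0.83), (array([686.73, -72.7 ,  12.  ]), 0.82), (array([ 529.74, -106.56,   12.  ]), 0.72), (array([ 688.34, -115.9 ,   12.  ]), 0.6)]
end_stop [(array([ 693.95, -154.13,    0.  ]), 0.85)]
```

View pics/c7.png

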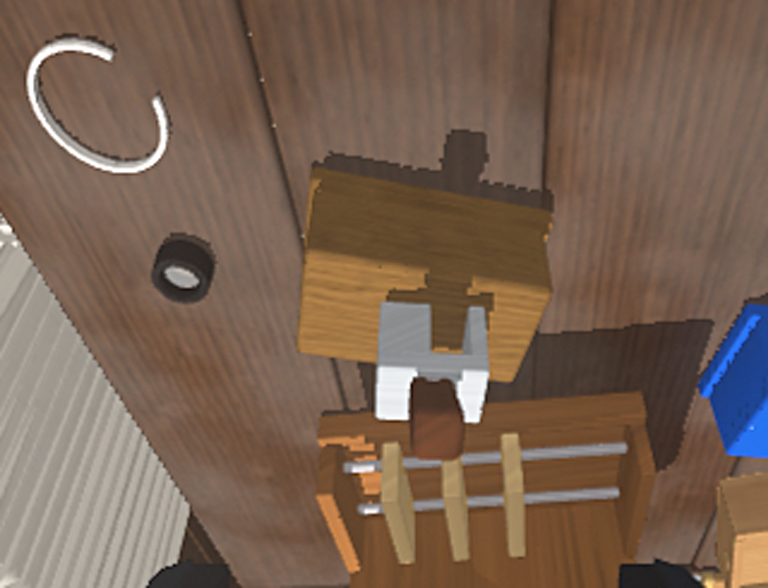

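The gauge stands upright on the oak block (crop 432,345), the dividers are evenly spaced, and the loupe and cuff have not moved. Handing in.

```bash
python3 -c "
from station import r
print(r.close_job())"
```

```text
the job is handed in; nothing more can be done
None
```

All three dividers were drawn over in order until the gauge bore on its neighbour, the gauge is back upright on the oak block, the bystanders were not touched, and the job was handed in at about 40 s; no verdict came back.

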